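# Let the tins out of the pantry rack

### The job

Push the empty white tray along the counter until it stands up against the front of the little wooden tin rack, square under its mouth. Then press the rack's pedal down with a fingertip so that the gate at the other end of the rocker lifts, and keep it down until both tins have rolled into the tray; then let go so that the gate drops shut. Pick nothing up, touch neither the tins nor the gate, keep the tray flat on the counter and leave the other things where they stand.

Things in the scene. Friction and masses are not known exactly. Their poses are not given: they have to be found in the camera images.
- rack: Fixed wooden tin rack. Origin on the counter, under the middle of the outer face of its front board (81 mm wide), against which the tray is pushed. Its level y axis is the way the tins roll out, x points across the lane, z up. The lane, 69 mm wide inside, slopes down 10 degrees from y = -170 mm to the mouth. Tail of the lane and pivot cheeks: up to 120 mm high; raised gate: up to 170 mm.
- mouth (a point): Middle of the lip of the mouth, on the lane floor, 51 mm above the counter. The lip overhangs the front board by 25 mm (rack y = 25); its underside is about 44 mm up, so the 40 mm tray wall passes under it.
- rocker (a joint): Angle of the rocker in rad: 0 = pedal up, gate shut; 0.45 = pedal fully down, gate fully lifted (end stops). The rocker lies along rack y on the rack's -x side; its pivot is at rack x = -57, y = -140 mm, 100 mm up. A spring returns it to 0 when let go. Tins pass under the gate from about 0.3 rad on.
- pedal_top (a point): Middle of the upper face of the pedal (moves with it): ribbed aluminium plate 44 x 44 x 6 mm at the rocker's end away from the mouth, 100 mm from the pivot, at rack x = -60, y = -240 mm, 108 mm up at rest. It sinks about 43 mm on an arc about the pivot, tilting with the rocker and shifting a few mm along rack y; this takes about 3 to 6 N. Below it is free counter.
- gate (a point): Upright aluminium plate 101 x 4 x 45 mm at the mouth end of the rocker, in front of the tins. Shut, it spans rack x = -64 to +37 mm at y = -3 mm, 60 to 105 mm above the counter; this point is its middle (moves with it). Not to be touched.
- tray: Empty white plastic tray, open on top, 150 (x) x 140 (y) x 40 mm high, walls and floor 5 mm, about 0.5 kg, loose on the counter 50 to 100 mm out from the front board, turned a little. Origin: centre of its underside. Home: its -y wall against the rack's front board, origin at rack x = 0, y = 70 mm, same yaw as the rack.
- tin_a: Small steel tin with a paper band, 44 mm diameter x 60 mm, about 110 g, lying across the lane (axis = its x axis) against the gate. Origin: its centre. It rolls down by itself when the gate is lifted.
- tin_b: A like tin, lying behind tin_a in the lane. Origin: its centre.
- spare_tin: A like tin standing upright on the counter, 60 mm high; not part of the job. Origin: centre of its underside.
- mill: Dark wooden pepper mill, 48 mm diameter at the foot, 90 mm high; not part of the job. Origin: centre of its underside.
- spice_jar: Small glass jar, 44 mm diameter, 85 mm high; not part of the job. Origin: centre of its underside.
- mug: White mug, 80 mm diameter, 90 mm high, handle at its +y; not part of the job. Origin: centre of its underside.
- jar: Amber glass jar, 66 mm diameter, 110 mm high; not part of the job. Origin: centre of its underside.
Things that resemble listed ones, but are neither listed nor needed, are in the scene too. Leave any yellow look-alike of the tin_b alone. Leave any turquoise look-alike of the tray alone.

How it is judged:
By the outcome, as a careful person would: the job done as asked, in the order asked, and still so for the second after the job is handed in, with the robot touching nothing.
It also fails if it takes over 53 s, if anything falls off the work surface, if the arm or the gripper's body presses on something with over 40 N, if the wrist force passes 120 N, or if a joint passes its speed limit or range.

### The arm

A 6-joint arm with a two-finger parallel gripper is mounted at the origin on the work surface. World frame = base frame: x ahead of the robot, y to its left, z up, the work surface at z = 0. Lengths are in m, angles in rad, forces in N, time in s.
With the tool pointing down it reaches from about 0.35 to 0.85 m from the base axis. Payload 8.1 kg.
Tool frame: the origin (TCP) lies at the very end of the fingers, on their centre line; the grasp point (between the pads) lies 19 mm behind it (grip_point_offset is the distance from the TCP to the grasp point, in m); z points along the fingers, y is the line along which they close (so a half turn about z gives the same grasp; the last joint's range is limited). The gripper opens to 85 mm and grips with 20 to 120 N. Pads are 22 mm wide; open, the fingers measure 114 mm over their backs; the gripper's body (76 mm by 85 mm) begins 54 mm behind the grasp point. The pads swing forward as they close: fully open they stand 13 mm farther back than shut.
Start: joints at [-0.085, 0.13, 1.488, -0, 1.523, -0.085], TCP at [0.6, 0, 0.231] pointing down, gripper open.
Joint ranges: [-2.96, 2.96], [-0.89, 2.26], [0.02, 2.5], [-1.34, 4.48], [0, 2.73], [-2.66, 2.66]. Speed limits (rad/s): [2.39, 2.39, 2.79, 3.14, 3.14, 3.14].

### API

Orientations are given as [roll, pitch, yaw] about the fixed x, y, z axes, in that order (R = Rz(yaw) Ry(pitch) Rx(roll)).
In Python, from plant import * gives the robot as it stands.
- The arm moves only by the shell command python3 -m creep 'ROWS' [FORCE]. ROWS is JSON, a list of rows, each an object of numbers: "x", "y", "z": the shift along the tool's x, y, z in mm; "rx", "ry", "rz": the turn, a rotation vector about the tool's x, y, z in degrees; "jaw": the closure, from 0 (fully open) to 1 (shut). In form: [{"x": .., "y": .., "z": .., "rx": .., "ry": .., "rz": .., "jaw": ..}, ...]. A call has 1 to 8 rows; each row shifts and turns the commanded pose from where the row before left it, along the tool's axes as they then stand; what a row does not reach is not made up. A row lasts 1/12 s, in which the tool goes at most 41.7 mm and 7.16 degrees, less where a joint would pass 70% of its speed; a pose out of reach is approached as far as the arm can. A call with a gripper value outside its range is refused whole. The fingers move at their own pace and stop on an object; FORCE is the grip in N (left out, the last holds). Time passes only in rows, so rows that do not move let the fingers close. It gives the time, the measured TCP pose, the force, the opening and the grip force at its end, in the units of the state.
- sense(): the state, without advancing time (a new reading comes with each control period).
- snapshot(name): name is "scene" or "side" or "wrist"; returns (picture, depth): 480x640x3 uint8, red, green, blue; 480x640 float32, m along the optical axis (not along the pixel's ray), 0 where there is no reading.
- camera_params(name): a dict with "fx", "fy", "cx", "cy" (pixels), "rvec" (rotation vector, rad) and "tvec" (3), from world to camera coordinates, as OpenCV has them. Camera axes: x right, y down, z forward; pixel columns grow to the right and rows downward; lengths in m; the calibration is good to about 2 mm. A picture is of the moment at which its call begins: read the wrist's pose just before it. camera_params takes no time and is no camera call; for the wrist camera it gives the pose at the moment of the call.
- close_job(): hands the job in; it is judged then, once.
The state is a dict: "time_s": time; "joint_positions": joint angles; "joint_vel": joint speeds; "effort": joint torques, N m; "ee_pos": TCP position; "tool_rot": TCP orientation; "force": force on the tool from outside, world axes, zero at the start; "wrist_torque": the same for the moment, N m; "gripper_width": finger opening in m; "grip_force": force on a finger pad.
Only numpy, scipy, OpenCV 4.12 (cv2) and the standard library are available. Lean on these libraries where they do the work, as an engineer would, in place of code of your own. Each camera call takes 0.05 s, during which the arm holds its last target. There are 200 camera calls.

## Working session

There is one attempt and no reset: what is moved stays moved. The work goes in short steps, Python scripts to look and compute and a shell command to move; the robot and the scene stay as the last step left them, time stands still between calls to the robot, and variables do not carry over. Pictures are saved under pics/ and viewed, at most 10 in all, crops included, and the job is handed in when it is done.

```bash
mkdir -p pics; ls; cat > h.py <<'E'
from plant import *
import numpy as np, cv2
def snap(n,f=None):
    p,d=snapshot(n)
    if f: cv2.imwrite('pics/'+f,p[:,:,::-1])
    return p,d
def world(n,d,c=None):
    c=c or camera_params(n); R=cv2.Rodrigues(np.array(c['rvec'],float))[0]; t=np.array(c['tvec'],float).ravel()
    v,u=np.mgrid[0:480,0:640]
    P=np.stack([(u-c['cx'])/c['fx']*d,(v-c['cy'])/c['fy']*d,d],-1)
    return (P-t)@R
E
python3 - <<'E'
from h import *
for n in('scene','side'):
    p,d=snap(n,n+'1.png'); np.savez(n+'1.npz',p=p,d=d); c=camera_params(n);R=cv2.Rodrigues(np.array(c['rvec'],float))[0]; print(n,c['fx'],-R.T@np.array(c['tvec']).ravel(),R[2])
s=sense();print(s)
E
```

```text
pics
scene 491.5252102105824 [ 0.87052781 -0.2952821   0.82217818] [-0.40643461  0.27388101 -0.87166513]
side 533.6682998063135 [0.47906962 0.90180028 0.62140869] [ 0.0411325  -0.87292348 -0.48612005]
{'time_s': 0.1, 'joint_positions': array([-8.54081211e-02,  1.31104279e-01,  1.48916253e+00,  1.33945736e-05,
        1.52297727e+00, -8.53956739e-02]), 'joint_vel': array([ 6.54869759e-04,  1.90797939e-04, -3.58546706e-03,  5.08885271e-05,
        3.31671126e-04, -1.04663751e-03]), 'effort': array([ 1.52257860e-03, -5.70947063e+01, -5.01941299e+01, -1.80579236e-04,
        8.16394575e-03,  5.26326357e-05]), 'ee_pos': array([5.99517174e-01, 6.37060514e-05, 2.30342494e-01]), 'tool_rot': array([-3.13994839e+00, -1.54182773e-04,  1.57078310e+00]), 'force': array([-0.06121925,  0.07460563,  0.02407501]), 'wrist_torque': array([0.06902944, 0.01614388, 0.04416469]), 'grip_force': 0.0, 'gripper_width': 0.08572525312156146}
```

View pics/scene1.png

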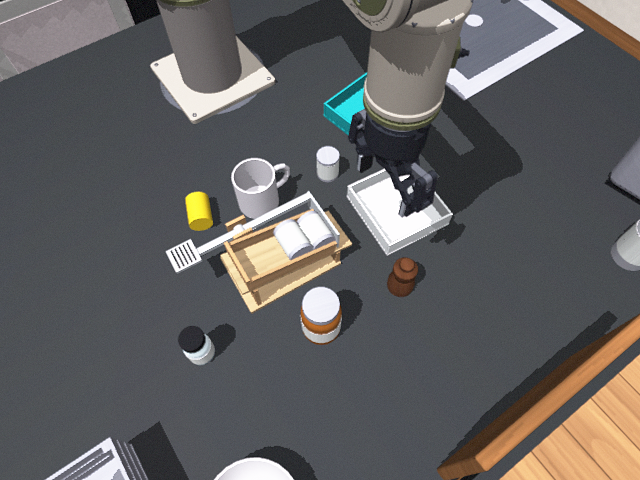

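View pics/side1.png

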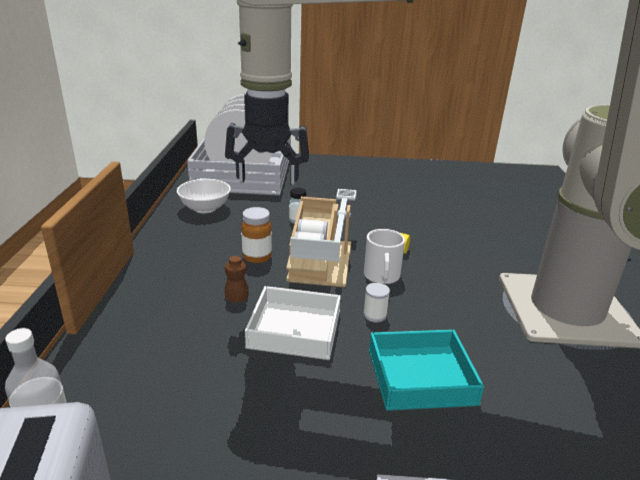

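The scene view shows the white tray at about (400,207), the rack at (290,250), the pedal at (184,256), the mill at (403,276), the spare tin at (328,163) and the mug at (258,188). In the side view the tray is at (293,322), the gate at (315,245), the pedal at (346,195) and the turquoise tray at (425,368). Next I'll build a merged top-down map.

```bash
cat > top.py <<'E'
from h import *
P=[];C=[]
for n in('scene','side'):
    z=np.load(n+'1.npz'); w=world(n,z['d']); m=(z['d']>0)&(w[...,2]<0.19)&(w[...,2]>.004)
    P.append(w[m]);C.append(z['p'][m])
P=np.concatenate(P);C=np.concatenate(C); np.savez('cloud.npz',P=P,C=C)
# top-down: 1 px = 1 mm, x 0.2..0.75 -> rows(down = smaller x), y -0.45..0.3 -> cols (left=+y)
s=1.0;img=np.zeros((600,800,3),np.uint8)
o=np.argsort(P[:,2])
for p,c in zip(P[o],C[o]):
    r=int((0.80-p[0])*1000);q=int((0.35-p[1])*1000)
    if 0<=r<600 and 0<=q<800: img[r:r+2,q:q+2]=c[::-1]
cv2.imwrite('pics/top.png',img)
E
python3 top.py
```

```text
(no output)
```

View pics/top.png

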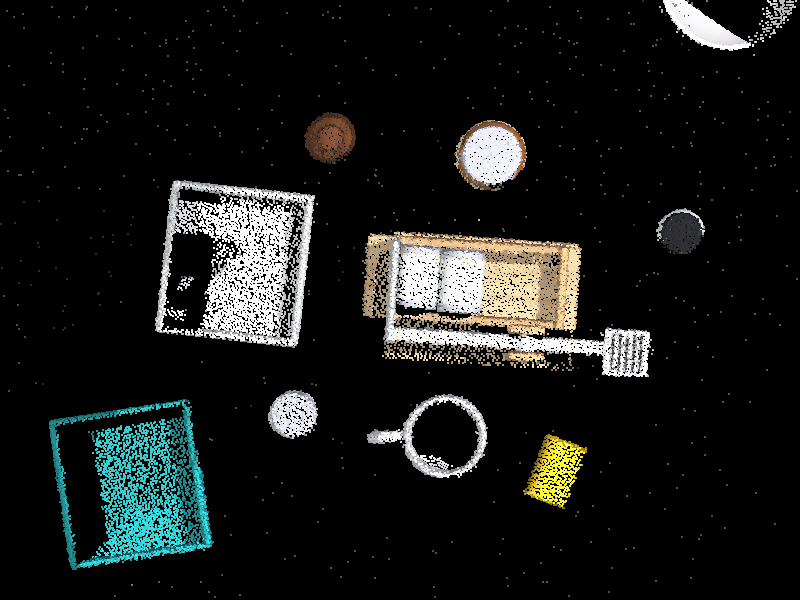

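The top-down map is clear. The tray's corners are near (175,181), (313,196), (297,346) and (157,331). The rack's lip edge is near column 364 and the pedal near (627,353). Now exact fits.

```bash
cat > fit.py <<'E'
from h import *
z=np.load('cloud.npz');P=z['P'];C=z['C'].astype(int)
hsv=cv2.cvtColor(z['C'][None],cv2.COLOR_RGB2HSV)[0].astype(int)
def box(x0,x1,y0,y1,z0,z1): return (P[:,0]>x0)&(P[:,0]<x1)&(P[:,1]>y0)&(P[:,1]<y1)&(P[:,2]>z0)&(P[:,2]<z1)
white=hsv[:,1]<40
def rect(m):
    q=P[m][:,:2]*1000; r=cv2.minAreaRect(q.astype(np.float32)); return np.round(r[0],1),np.round(r[1],1),round(r[2],2),m.sum(),P[m][:,2].max()
m=box(.44,.64,.02,.21,.036,.046)&white
print('tray rim',rect(m))
print('pedal',rect(box(.40,.49,-.30,-.254,.09,.13)), P[box(.40,.49,-.30,-.254,.09,.13)][:,2].mean())
w=hsv[:,1]>50
for zz in((.004,.02),(.04,.058),(.08,.125)):
    m=box(.42,.6,-.26,0,*zz)&w; print('wood',zz,rect(m))
# lane side walls outer edges: extreme x per y slice of wood high
m=box(.42,.6,-.26,0,.03,.13)&w; q=P[m]*1000
ys=np.arange(-220,-20,10); e=[(y,np.percentile(q[abs(q[:,1]-y)<5][:,0],98)) for y in ys]; print('hi edge',np.round(e,0).tolist())
A=np.array(e); print(np.degrees(np.arctan(np.polyfit(A[:,0],A[:,1],1)[0])))
m=box(.42,.6,-.05,-.02,.08,.12)&white; print('gate',rect(m))
m=box(.47,.58,-.04,0.0,.044,.06)&w; q=P[m]*1000
xs=np.arange(485,565,8);e=np.array([(x,np.percentile(q[abs(q[:,0]-x)<4][:,1],97)) for x in xs]);print('lip',np.round(e,1).tolist())
for n,b in dict(mill=(.63,.71,-.02,.06),spare=(.35,.42,.02,.09),mug=(.31,.42,-.15,-.0)).items(): print(n,rect(box(*b,.02,.12)))
print('turq',rect(box(.2,.42,.12,.32,.03,.05)))
E
python3 fit.py
```

```text
tray rim (array([536.8, 114. ]), array([146.2, 152.5]), 83.48, np.int64(1343), np.float64(0.04389701073703018))
pedal (array([ 447.6, -276.3]), array([45.8, 46.9]), 86.29, np.int64(860), np.float64(0.11249927529755888)) 0.10812571413773837
wood (0.004, 0.02) (array([ 499.6, -131.5]), array([191.6, 128. ]), 86.09, np.int64(2436), np.float64(0.019985483478412933))
wood (0.04, 0.058) (array([ 502.3, -109.4]), array([197.8, 116.6]), 86.28, np.int64(846), np.float64(0.05798867425000259))
wood (0.08, 0.125) (array([ 500.6, -137. ]), array([180. , 117.4]), 86.49, np.int64(3705), np.float64(0.12191854477582303))
hi edge [[-220.0, 553.0], [-210.0, 554.0], [-200.0, 554.0], [-190.0, 555.0], [-180.0, 556.0], [-170.0, 556.0], [-160.0, 557.0], [-150.0, 558.0], [-140.0, 558.0], [-130.0, 559.0], [-120.0, 560.0], [-110.0, 560.0], [-100.0, 561.0], [-90.0, 562.0], [-80.0, 563.0], [-70.0, 563.0], [-60.0, 564.0], [-50.0, 564.0], [-40.0, 565.0], [-30.0, 565.0]]
3.9096793807614496
gate (array([510.1, -42.8]), array([ 15.9, 102.6]), 88.71, np.int64(948), np.float64(0.10816603913352774))
lip [[485.0, -14.0], [493.0, -13.2], [501.0, -14.0], [509.0, -14.1], [517.0, -14.7], [525.0, -15.3], [533.0, -16.5], [541.0, -14.7], [549.0, -17.0], [557.0, -17.9]]
mill (array([662.4,  19.1]), array([45.1, 50.3]), 53.78, np.int64(1504), np.float64(0.09273890046050681))
spare (array([385.7,  57.5]), array([47.3, 46.8]), 88.84, np.int64(1214), np.float64(0.06445494325164293))
mug (array([356.4, -83.6]), array([ 84. , 110.1]), 30.52, np.int64(3675), np.float64(0.09307807086170729))
turq (array([315.9, 220.1]), array([150.9, 145. ]), 8.65, np.int64(1981), np.float64(0.04468395216889903))
```

```bash
python3 -m creep '[{"x":36,"y":-8},{"x":36,"y":-8},{"x":36,"y":-8},{"x":36,"y":-9},{"x":37,"y":-9},{"x":37,"y":-9},{"rz":6.5},{"z":25}]'
python3 -m creep '[{"z":33},{"z":33},{"z":33},{"z":33},{"z":30},{"z":25},{"z":12},{}]'
```

```text
invalid input
invalid input
```

```bash
python3 -m creep '[{"x":36,"y":-8,"z":0,"rx":0,"ry":0,"rz":0,"jaw":0},{"x":36,"y":-8,"z":0,"rx":0,"ry":0,"rz":0,"jaw":0},{"x":36,"y":-8,"z":0,"rx":0,"ry":0,"rz":0,"jaw":0},{"x":36,"y":-9,"z":0,"rx":0,"ry":0,"rz":0,"jaw":0},{"x":37,"y":-9,"z":0,"rx":0,"ry":0,"rz":0,"jaw":0},{"x":37,"y":-9,"z":0,"rx":0,"ry":0,"rz":0,"jaw":0},{"x":0,"y":0,"z":0,"rx":0,"ry":0,"rz":6.5,"jaw":0},{"x":0,"y":0,"z":25,"rx":0,"ry":0,"rz":0,"jaw":0}]'
```

```text
time_s: 0.77
ee_pos: [0.5507, 0.2215, 0.2113]
tool_rot: [3.134, -0.004, 1.455]
force: [0.6, -0.5, 1.0]
gripper_width: 0.0851
grip_force: 0.0
```

```bash
python3 -m creep '[{"x":0,"y":0,"z":35,"rx":0,"ry":0,"rz":0,"jaw":0},{"x":0,"y":0,"z":35,"rx":0,"ry":0,"rz":0,"jaw":0},{"x":0,"y":0,"z":35,"rx":0,"ry":0,"rz":0,"jaw":0},{"x":0,"y":0,"z":35,"rx":0,"ry":0,"rz":0,"jaw":0},{"x":0,"y":0,"z":30,"rx":0,"ry":0,"rz":0,"jaw":0},{"x":0,"y":0,"z":20,"rx":0,"ry":0,"rz":0,"jaw":0},{"x":0,"y":0,"z":8,"rx":0,"ry":0,"rz":0,"jaw":0},{"x":0,"y":0,"z":0,"rx":0,"ry":0,"rz":0,"jaw":0}]'
python3 - <<'E'
from h import *
s=sense();print(s['ee_pos'],s['tool_rot'],s['force'])
p,d=snap('side','side2.png')
E
```

```text
time_s: 1.43
ee_pos: [0.5466, 0.2173, 0.0053]
tool_rot: [-3.137, 0.002, 1.457]
force: [0.5, 0.3, -0.3]
gripper_width: 0.0852
grip_force: 0.0
[0.54658305 0.21729177 0.00531922] [-3.13652764e+00  2.15558921e-03  1.45734166e+00] [ 0.54774002  0.25346565 -0.27340733]
```

View pics/side2.png

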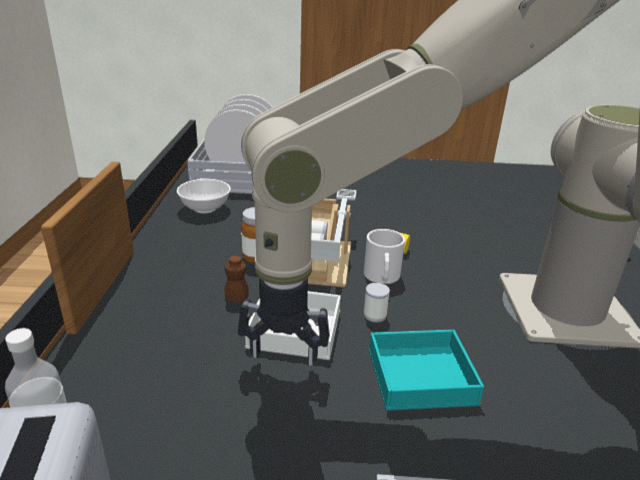

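The fingers are down outside the tray's +y wall, at about (255,350) and (312,365), clear of everything else. Pushing now.

```bash
python3 -m creep '[{"x":-10,"y":0,"z":0,"rx":0,"ry":0,"rz":0,"jaw":0},{"x":-7,"y":0,"z":0,"rx":0,"ry":0,"rz":0,"jaw":0},{"x":-5,"y":0,"z":0,"rx":0,"ry":0,"rz":0,"jaw":0},{"x":-6,"y":-0.4,"z":0,"rx":0,"ry":0,"rz":-0.4,"jaw":0},{"x":-8,"y":-0.5,"z":0,"rx":0,"ry":0,"rz":-0.5,"jaw":0},{"x":-8,"y":-0.5,"z":0,"rx":0,"ry":0,"rz":-0.5,"jaw":0},{"x":-8,"y":-0.5,"z":0,"rx":0,"ry":0,"rz":-0.5,"jaw":0},{"x":-8,"y":-0.5,"z":0,"rx":0,"ry":0,"rz":-0.5,"jaw":0}]'
python3 -m creep '[{"x":-8,"y":-0.5,"z":0,"rx":0,"ry":0,"rz":-0.4,"jaw":0},{"x":-8,"y":-0.5,"z":0,"rx":0,"ry":0,"rz":0,"jaw":0},{"x":-8,"y":0,"z":0,"rx":0,"ry":0,"rz":0,"jaw":0},{"x":-6,"y":0,"z":0,"rx":0,"ry":0,"rz":0,"jaw":0},{"x":-4,"y":0,"z":0,"rx":0,"ry":0,"rz":0,"jaw":0},{"x":0,"y":0,"z":0,"rx":0,"ry":0,"rz":0,"jaw":0}]'
cat > tray.py <<'E'
from h import *
import sys
O=np.array([523.2,-40.7]);a=np.radians(-3.75);ex=np.array([np.cos(a),np.sin(a)]);ey=np.array([-ex[1],ex[0]])
s=sense();print(s['ee_pos'],np.degrees(s['tool_rot']),s['force'])
Q=[]
for n in('scene','side'):
    p,d=snap(n,n+sys.argv[1]+'.png'); w=world(n,d)*1000; hs=cv2.cvtColor(p,cv2.COLOR_RGB2HSV)
    m=(d>0)&(hs[...,1]<40)&(hs[...,2]>90)&(w[...,2]>36)&(w[...,2]<46); q=w[m][:,:2]-O; q=np.c_[q@ex,q@ey]
    q=q[(abs(q[:,0])<100)&(q[:,1]>-30)&(q[:,1]<200)]
    L=lambda b,i,lo,hi,pc:[np.percentile(q[(q[:,1-i]>t)&(q[:,1-i]<t+10)][:,i],pc) for t in range(lo,hi,20) if ((q[:,1-i]>t)&(q[:,1-i]<t+10)).sum()>3]
    print(n,len(q),cv2.minAreaRect(q.astype(np.float32)))
    print(' xmin by y',np.round(L(0,0,10,130,2),1),'xmax',np.round(L(0,0,10,130,98),1)); print(' ymax by x',np.round(L(0,1,-60,70,98),1),'ymin',np.round(L(0,1,-60,70,2),1))
E
python3 tray.py 3
```

```text
time_s: 2.15
ee_pos: [0.5418, 0.1589, 0.0102]
tool_rot: [3.138, -0.002, 1.5]
force: [1.6, 5.7, 4.0]
gripper_width: 0.0856
grip_force: 2.7
time_s: 2.65
ee_pos: [0.5377, 0.1239, 0.0089]
tool_rot: [3.14, 0.0, 1.506]
force: [0.3, 0.1, -0.1]
gripper_width: 0.0855
grip_force: 0.0
[0.53765094 0.123852   0.00891548] [1.79936600e+02 7.34871230e-03 8.62681485e+01] [ 0.31635784  0.05862146 -0.07214826]
scene 699 ((2.8977508544921875, 87.43011474609375), (144.2024383544922, 152.67343139648438), 89.16759490966797)
 xmin by y [ 38.8 -71.3 -71.1 -72.7 -71.7 -71. ] xmax [76.7 77.9 78.  78.  78.  77.5]
 ymax by x [158.9 154.5 154.5 153.8 155.  155.5 154.3] ymin [150.3 149.  148.4 148.5 149.3  15.   14.9]
side 404 ((1.2673416137695312, 96.11711883544922), (164.08767700195312, 150.0599822998047), 89.77324676513672)
 xmin by y [-70.7 -73.5 -73.2 -72.8 -73.7 -73.6] xmax [ 73.5  54.  -69.2  74.5  75.  -69.7]
 ymax by x [163.3 156.8 156.1 155.5 155.4 177.3 155.4] ymin [ 16.1  15.4 150.9 149.7 149.4 150.6  19.6]
```

```bash
python3 -m creep '[{"x":-4,"y":-1,"z":0,"rx":0,"ry":0,"rz":0,"jaw":0},{"x":-4,"y":-1,"z":0,"rx":0,"ry":0,"rz":0,"jaw":0},{"x":-3,"y":-0.5,"z":0,"rx":0,"ry":0,"rz":0,"jaw":0},{"x":-2,"y":0,"z":0,"rx":0,"ry":0,"rz":0,"jaw":0},{"x":-1,"y":0,"z":0,"rx":0,"ry":0,"rz":0,"jaw":0},{"x":0,"y":0,"z":0,"rx":0,"ry":0,"rz":0,"jaw":0}]'
python3 -m creep '[{"x":-1,"y":0,"z":0,"rx":0,"ry":0,"rz":0,"jaw":0},{"x":-1,"y":0,"z":0,"rx":0,"ry":0,"rz":0,"jaw":0},{"x":0,"y":0,"z":0,"rx":0,"ry":0,"rz":0,"jaw":0}]'
python3 tray.py 4
```

```text
time_s: 3.25
ee_pos: [0.5335, 0.1105, 0.008]
tool_rot: [-3.141, 0.0, 1.506]
force: [0.1, 0.4, -0.2]
gripper_width: 0.0852
grip_force: 0.0
time_s: 3.5
ee_pos: [0.5337, 0.1095, 0.0083]
tool_rot: [3.142, -0.001, 1.506]
force: [-0.4, 6.0, -1.7]
gripper_width: 0.0857
grip_force: 2.6
[0.53371843 0.10949327 0.0082731 ] [ 1.79997156e+02 -6.44634801e-02  8.62805761e+01] [-0.44062945  6.04856052 -1.69804485]
scene 682 ((0.5795516967773438, 72.68402099609375), (144.9849395751953, 151.38580322265625), 89.82581329345703)
 xmin by y [ 70.9 -73.7 -74.2 -73.5 -73.7 -73.8] xmax [75.8 75.7 75.3 75.4 75.5 75.9]
 ymax by x [145.3 140.1 140.6 138.6 139.  141.1 140.2] ymin [134.8 134.6 134.4 135.  134.4   0.3   0.3]
side 378 ((-1.2629165649414062, 80.216552734375), (167.6051483154297, 149.36782836914062), 89.9058609008789)
 xmin by y [-76.  -75.5 -75.3 -75.5 -75.6 -75.8] xmax [ 72.6 -71.4  72.2  73.   56.1 -72.1]
 ymax by x [148.3 142.1 141.5 141.  141.6 162.6 140.9] ymin [136.1 136.2 135.8 135.6 136.2 136.7   3.3]
```

```bash
python3 -m creep '[{"x":-1,"y":0,"z":0,"rx":0,"ry":0,"rz":0,"jaw":0},{"x":-1,"y":0,"z":0,"rx":0,"ry":0,"rz":0,"jaw":0},{"x":0,"y":0,"z":0,"rx":0,"ry":0,"rz":0,"jaw":0}]'
```

```text
time_s: 3.85
ee_pos: [0.5338, 0.1094, 0.0085]
tool_rot: [3.141, -0.004, 1.506]
force: [0.8, 15.5, -2.2]
gripper_width: 0.0852
grip_force: 7.5
```

The tray is seated: force rises while it doesn't move. Retreating and going to the pedal.

```bash
python3 -m creep '[{"x":15,"y":0,"z":0,"rx":0,"ry":0,"rz":0,"jaw":0},{"x":25,"y":0,"z":0,"rx":0,"ry":0,"rz":0,"jaw":0},{"x":0,"y":0,"z":-36,"rx":0,"ry":0,"rz":0,"jaw":0},{"x":0,"y":0,"z":-36,"rx":0,"ry":0,"rz":0,"jaw":0},{"x":0,"y":0,"z":-36,"rx":0,"ry":0,"rz":0,"jaw":0},{"x":0,"y":0,"z":-36,"rx":0,"ry":0,"rz":0,"jaw":0},{"x":0,"y":0,"z":-38,"rx":0,"ry":0,"rz":0,"jaw":0},{"x":0,"y":0,"z":-38,"rx":0,"ry":0,"rz":0,"jaw":1}]'
python3 -m creep '[{"x":-36,"y":-5,"z":0,"rx":0,"ry":0,"rz":0,"jaw":1},{"x":-36,"y":-5,"z":0,"rx":0,"ry":0,"rz":0,"jaw":1},{"x":-36,"y":-5,"z":0,"rx":0,"ry":0,"rz":0,"jaw":1},{"x":-36,"y":-5,"z":0,"rx":0,"ry":0,"rz":0,"jaw":1},{"x":-36,"y":-5,"z":0,"rx":0,"ry":0,"rz":0,"jaw":1},{"x":-36,"y":-5,"z":0,"rx":0,"ry":0,"rz":0,"jaw":1}]'
python3 -m creep '[{"x":-36,"y":-5,"z":0,"rx":0,"ry":0,"rz":0,"jaw":1},{"x":-36,"y":-5,"z":0,"rx":0,"ry":0,"rz":0,"jaw":1},{"x":-36,"y":-5,"z":0,"rx":0,"ry":0,"rz":0,"jaw":1},{"x":-36,"y":-5,"z":0,"rx":0,"ry":0,"rz":0,"jaw":1},{"x":-36,"y":-5,"z":0,"rx":0,"ry":0,"rz":0,"jaw":1},{"x":-36,"y":-5,"z":0,"rx":0,"ry":0,"rz":0,"jaw":1},{"x":0,"y":0,"z":0,"rx":0,"ry":0,"rz":0,"jaw":1}]'
cat > rk.py <<'E'
from h import *
O=np.array([523.2,-40.7]);a=np.radians(-3.75);ex=np.array([np.cos(a),np.sin(a)]);ey=np.array([-ex[1],ex[0]])
s=sense();q=s['ee_pos'][:2]*1000-O;print('rack',q@ex,q@ey,s['ee_pos'][2]*1000,s['force'],s['gripper_width'],s['time_s'])
E
python3 rk.py; python3 tray.py 5
```

```text
time_s: 4.52
ee_pos: [0.5357, 0.1464, 0.23]
tool_rot: [-3.141, 0.001, 1.506]
force: [1.0, -0.3, -0.2]
gripper_width: 0.0751
grip_force: 0.0
time_s: 5.02
ee_pos: [0.4915, -0.0686, 0.2284]
tool_rot: [3.141, 0.001, 1.506]
force: [1.1, 0.1, 0.6]
gripper_width: 0.0004
grip_force: 0.0
time_s: 5.6
ee_pos: [0.4461, -0.2863, 0.2282]
tool_rot: [-3.14, 0.003, 1.501]
force: [0.5, 0.3, -0.3]
gripper_width: 0.0003
grip_force: 0.0
rack -60.825921124224884 -250.08655288056931 228.2229774406453 [ 0.53735252  0.2524593  -0.32246995] 0.0002844665345621908 5.6
[ 0.44614787 -0.28627289  0.22822298] [-1.79935570e+02  1.75536367e-01  8.60189390e+01] [ 0.53735252  0.2524593  -0.32246995]
scene 661 ((0.757293701171875, 70.64189147949219), (141.71197509765625, 151.2384033203125), 89.90272521972656)
 xmin by y [ 70.9 -71.9 -72.7 -74.  -72.9 -73.4] xmax [76.1 75.2 76.  75.7 75.2 76.1]
 ymax by x [140.1 139.5 140.9 139.8 139.7 139.3 139. ] ymin [134.9 134.4 134.4 134.6 134.9   0.3   0.4]
side 499 ((-0.7215652465820312, 71.49047088623047), (142.99435424804688, 150.28050231933594), 89.81717681884766)
 xmin by y [-76.  -75.8 -75.3 -74.4 -75.6 -75.5] xmax [72.9 72.6 73.2 73.4 73.  72.9]
 ymax by x [141.  142.3 141.3 140.1 142.7 141.7 140.6] ymin [  1.6 135.4 135.4 135.7 136.3   0.2   2.7]
```

Tray is home (centre x≈0, y≈71, yaw≈0). Descending to just above the pedal.

```bash
python3 -m creep '[{"x":6,"y":0,"z":20,"rx":0,"ry":0,"rz":0,"jaw":1},{"x":0,"y":0,"z":30,"rx":0,"ry":0,"rz":0,"jaw":1},{"x":0,"y":0,"z":30,"rx":0,"ry":0,"rz":0,"jaw":1},{"x":0,"y":0,"z":20,"rx":0,"ry":0,"rz":0,"jaw":1},{"x":0,"y":0,"z":0,"rx":0,"ry":0,"rz":0,"jaw":1},{"x":0,"y":0,"z":0,"rx":0,"ry":0,"rz":0,"jaw":1}]'
python3 rk.py; python3 - <<'E'
from h import *
a,_=snap('scene');b,_=snap('side')
o=np.hstack([cv2.resize(a[180:330,140:390],(400,240)),cv2.resize(b[130:280,200:450],(400,240))]);cv2.imwrite('pics/ped.png',o[:,:,::-1])
E
```

```text
time_s: 6.2
ee_pos: [0.4482, -0.2728, 0.1274]
tool_rot: [-3.139, -0.002, 1.508]
force: [-0.3, -0.9, 0.5]
gripper_width: 0.0001
grip_force: 0.0
rack -59.631764273696746 -236.48802252068307 127.44472282486794 [-0.26888143 -0.92102948  0.47978528] 5.956067376337163e-05 6.2
```

View pics/ped.png

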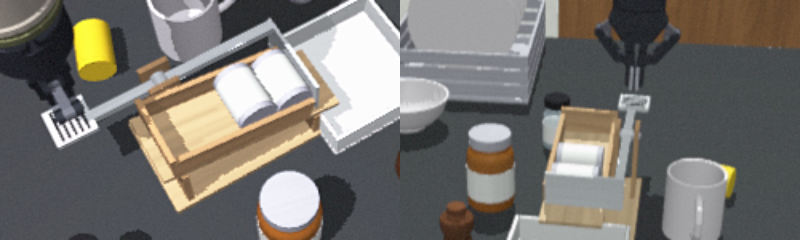

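The closed fingertips are right above the pedal plate (left crop, about (70,118)). Both tins lie behind the shut gate. Pressing now.

```bash
python3 -m creep '[{"x":0,"y":0,"z":14,"rx":0,"ry":0,"rz":0,"jaw":1},{"x":0,"y":0,"z":6,"rx":0,"ry":0,"rz":0,"jaw":1},{"x":0,"y":0,"z":8,"rx":0,"ry":0,"rz":0,"jaw":1},{"x":0,"y":0,"z":8,"rx":0,"ry":0,"rz":0,"jaw":1},{"x":0,"y":0,"z":8,"rx":0,"ry":0,"rz":0,"jaw":1},{"x":0,"y":0,"z":8,"rx":0,"ry":0,"rz":0,"jaw":1},{"x":0,"y":0,"z":6,"rx":0,"ry":0,"rz":0,"jaw":1},{"x":0,"y":0,"z":0,"rx":0,"ry":0,"rz":0,"jaw":1}]'
python3 rk.py
```

```text
time_s: 6.97
ee_pos: [0.4484, -0.2742, 0.0689]
tool_rot: [-3.141, -0.0, 1.506]
force: [2.1, -0.3, 5.4]
gripper_width: -0.0
grip_force: 2.1
rack -59.32845983598487 -237.8904061227651 68.9300504457312 [ 2.14273105 -0.27705825  5.36937836] -4.923585690997624e-05 6.9667
```

Holding for about 1.3 s, then looking.

```bash
for i in 1 2; do python3 -m creep '[{"x":0,"y":0,"z":0,"rx":0,"ry":0,"rz":0,"jaw":1},{"x":0,"y":0,"z":0,"rx":0,"ry":0,"rz":0,"jaw":1},{"x":0,"y":0,"z":0,"rx":0,"ry":0,"rz":0,"jaw":1},{"x":0,"y":0,"z":0,"rx":0,"ry":0,"rz":0,"jaw":1},{"x":0,"y":0,"z":0,"rx":0,"ry":0,"rz":0,"jaw":1},{"x":0,"y":0,"z":0,"rx":0,"ry":0,"rz":0,"jaw":1},{"x":0,"y":0,"z":0,"rx":0,"ry":0,"rz":0,"jaw":1},{"x":0,"y":0,"z":0,"rx":0,"ry":0,"rz":0,"jaw":1}]' |head -2; done
python3 rk.py; python3 - <<'E'
from h import *
a,_=snap('scene');b,_=snap('side')
o=np.hstack([cv2.resize(a[150:330,140:460],(400,225)),cv2.resize(b[160:360,200:450],(400,320))[:225]]) if 0 else np.hstack([cv2.resize(a[130:330,140:460],(400,250)),cv2.resize(b[160:360,170:490],(400,250))]);cv2.imwrite('pics/hold.png',o[:,:,::-1])
E
```

```text
time_s: 7.63
ee_pos: [0.4486, -0.2746, 0.0703]
time_s: 8.3
ee_pos: [0.4487, -0.2745, 0.0703]
rack -59.05326954126405 -238.1700580059652 70.26107245114794 [-3.24086499 -3.50819802  3.21761377] -3.32900409800603e-05 8.3
```

View pics/hold.png

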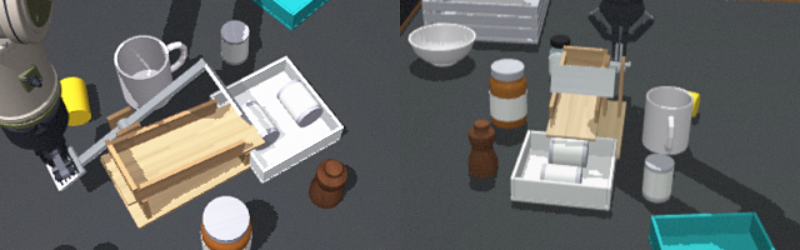

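Both tins lie in the tray (left crop (262,122) and (300,102); right crop (568,152) and (562,174)), and the lane is empty. Releasing gently.

```bash
python3 -m creep '[{"x":0,"y":0,"z":-8,"rx":0,"ry":0,"rz":0,"jaw":1},{"x":0,"y":0,"z":-10,"rx":0,"ry":0,"rz":0,"jaw":1},{"x":0,"y":0,"z":-12,"rx":0,"ry":0,"rz":0,"jaw":1},{"x":0,"y":0,"z":-12,"rx":0,"ry":0,"rz":0,"jaw":1},{"x":0,"y":0,"z":-25,"rx":0,"ry":0,"rz":0,"jaw":1},{"x":0,"y":0,"z":-35,"rx":0,"ry":0,"rz":0,"jaw":1},{"x":0,"y":0,"z":-35,"rx":0,"ry":0,"rz":0,"jaw":1},{"x":0,"y":0,"z":-20,"rx":0,"ry":0,"rz":0,"jaw":1}]'
python3 -m creep '[{"x":0,"y":0,"z":0,"rx":0,"ry":0,"rz":0,"jaw":1},{"x":0,"y":0,"z":0,"rx":0,"ry":0,"rz":0,"jaw":1},{"x":0,"y":0,"z":0,"rx":0,"ry":0,"rz":0,"jaw":1},{"x":0,"y":0,"z":0,"rx":0,"ry":0,"rz":0,"jaw":1},{"x":0,"y":0,"z":0,"rx":0,"ry":0,"rz":0,"jaw":1},{"x":0,"y":0,"z":0,"rx":0,"ry":0,"rz":0,"jaw":1}]'
python3 tray.py 7; python3 - <<'E'
import cv2,numpy as np
a=cv2.imread('pics/scene7.png');b=cv2.imread('pics/side7.png')
cv2.imwrite('pics/end.png',np.hstack([cv2.resize(a[130:330,140:460],(400,250)),cv2.resize(b[160:360,170:490],(400,250))]))
E
```

```text
time_s: 9.07
ee_pos: [0.45, -0.2744, 0.2327]
tool_rot: [3.137, 0.002, 1.507]
force: [-0.3, -0.6, 0.4]
gripper_width: 0.0
grip_force: 0.0
time_s: 9.57
ee_pos: [0.4482, -0.2739, 0.2259]
tool_rot: [-3.14, -0.001, 1.506]
force: [-0.6, -0.4, 0.2]
gripper_width: 0.0
grip_force: 0.0
[ 0.44821586 -0.27388806  0.22593219] [-1.79886118e+02 -8.41885371e-02  8.63026272e+01] [-0.56998091 -0.35955039  0.20420956]
scene 1075 ((0.5583114624023438, 70.27559661865234), (140.46475219726562, 151.29443359375), 89.95315551757812)
 xmin by y [ 70.7 -73.2 -73.4 -75.  -72.3 -73.3] xmax [76.  75.7 75.5 75.7 74.6 76. ]
 ymax by x [139.8 139.4 139.  139.4 139.5 139.1 140.2] ymin [ 33.7 135.5  32.9  28.8  48.1   0.    0.2]
side 926 ((-1.11968994140625, 69.92862701416016), (145.997314453125, 149.615966796875), 89.78781127929688)
 xmin by y [-75.6 -75.7 -73.3 -74.5 -75.3 -75.7] xmax [73.2 72.2 71.6 72.9 73.4 73.4]
 ymax by x [139.6 142.3 140.1 140.6 141.4 141.1 140.6] ymin [ 1.1 28.4 39.9 37.1 44.4 -0.3  0.1]
```

View pics/end.png

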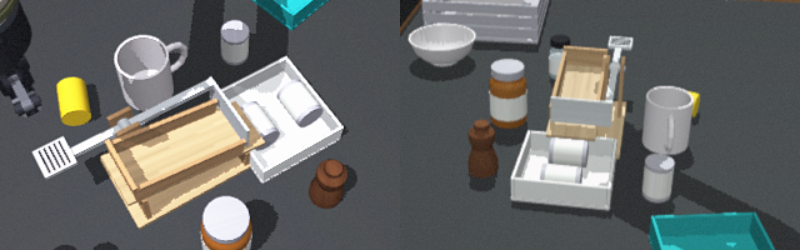

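The gate is shut (right crop (582,105)), the pedal is up, both tins are in the tray, and the tray is still home. Handing in.

```bash
python3 -c "from plant import *; print(close_job())"
```

```text
the job is handed in; nothing more can be done
None
```

The job is handed in: the tray stands square against the rack front, both tins rolled into it, the gate is shut again, and in the last pictures the nearby items stood where they were (robot clock about 10 s of the 53 s allowed).

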